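# Shift the H-gate lever into the marked corner slot

## Robot

A 6-joint arm with a two-finger parallel gripper is mounted at the origin on a cart in front of the work surface, level with it; the furniture and walls round the work are solid. World frame = base frame: x ahead of the robot, y to its left, z up, the work surface at z = 0. Lengths are in m, angles in rad, forces in N, time in s.
With the tool pointing down it reaches from about 0.25 to 0.725 m from the base axis. Payload 4 kg.
Tool frame: the origin (TCP) lies between the finger pads; the fingertips stand 25 mm ahead of it and the grasp point (between the pads) lies 6 mm ahead of it; z points along the fingers, y is the line along which they close (so a half turn about z gives the same grasp; the last joint's range is limited). The gripper opens to 85 mm and grips with 20 to 120 N. Pads are 22 mm wide; open, the fingers measure 114 mm over their backs; the gripper's body (76 mm by 85 mm) begins 54 mm behind the grasp point. The pads swing forward as they close: fully open they stand 13 mm farther back than shut.
Start: joints at [1.149, 0.241, 0.005, 1.335, 0, 1.571], TCP at [0.205, 0.456, 0.256] pointing down, gripper open.
Joint ranges: [-2.72, 2.72], [-1.05, 1.87], [-1.09, 1.28], [-1.99, 2.15], [-1.42, 1.44], [-3.14, 3.14]. Speed limits (rad/s): [2.79, 2.79, 3.14, 3.14, 3.14, 3.14].

## Interface

Orientations are given as a unit quaternion [x, y, z, w].
In Python, from workcell import bot gives the robot as it stands. The module is installed in compiled form; this text tells all that it offers.
- The arm moves only by the shell command python3 -m pendant 'ROWS'. ROWS is JSON, one flat list of numbers, 7 for each row, row after row: the shift along the tool's x, y, z normalised to -1 to 1, where 1 is 0.5 m, then the turn, a rotation vector about the tool's x, y, z normalised to -1 to 1, where 1 is 180 degrees, then the opening, from 0 (shut) to 1 (fully open). In form: [tx, ty, tz, ax, ay, az, fingers, tx, ty, tz, ax, ay, az, fingers, ...]. A call has exactly 10 rows; each row is the pose to reach, as a shift and turn from the pose commanded when the call began, along the tool's axes at that moment, turning the shorter way round; what a row does not reach only later rows make up. A row lasts 1/12 s, in which the tool goes at most 41.7 mm and 7.16 degrees, less where a joint would pass 70% of its speed; a pose out of reach is approached as far as the arm can. A call with a number of a shift or a turn outside -1 to 1 is refused whole. A call with a gripper value outside its range is refused whole. The fingers move at their own pace and stop on an object; the grip force is fixed at half the most. Time passes only in rows, so rows that repeat a pose let the fingers close, or fill a call up. It gives the time, the measured TCP pose, the force, the opening and the grip force at its end, in the units of the state.
- bot.get_obs(): the state, without advancing time (a new reading comes with each control period).
- bot.camera(name): name is "scene" or "side" or "wrist"; returns a dict with "pixels" (384x512x3 uint8, red, green, blue), "mtx" (3x3 intrinsics, pixels), "cam_to_world" (4x4, takes a point from camera to world coordinates); the wrist camera has in their place "hand_eye" (4x4, takes a point from camera to tool coordinates, whose origin is the TCP and whose axes are the flange's). Camera axes: x right, y up, looking along -z (the intrinsics and any distortion apply to the point x, -y, -z); pixel columns grow to the right and rows downward; lengths in m; the calibration is good to about 2 mm. The wrist camera is an equidistant fisheye: a pixel r from the principal point sees the ray r / f radians off the axis. A picture is of the moment at which its call begins: read the wrist's pose just before it. There is no depth.
- bot.job_done(): hands the job in; it is judged then, once.
The state is a dict: "clock": time; "joint_pos": joint angles; "joint_vel": joint speeds; "tau": joint torques, N m; "eef_pos": TCP position; "tool_rot": TCP orientation; "ft_force": force on the tool from outside, world axes, zero at the start; "ft_torque": the same for the moment, N m; "grip_width": finger opening in m; "grasp_force": force on a finger pad.
Only numpy, scipy, OpenCV 4.12 (cv2) and the standard library are available. Lean on these libraries where they do the work, as an engineer would, in place of code of your own. Each camera call takes 0.05 s, during which the arm holds its last target. There are 200 camera calls.

## Task

The gear shifter on the bench is ready for the test of its corner switches. With the fingertips, push its lever gently through the H-gate into the corner slot marked by the yellow disc, all the way home, without running it into another corner slot on the way and without pinching it. Then leave it there, and leave the loose things around the shifter where they are.

Things in the scene. Friction and masses are not known exactly. Their poses are not given: they have to be found in the camera images.
- shifter: game gear shifter, cover off, bolted to the bench (position and yaw vary): grey box 130x130 mm on a 150x150 mm flange, bare-metal gate plate on top. Origin under its centre at bench height; x along the slots, away from the robot give or take 0.45 rad; y across them to the left; z up. Vertically above the origin, 25 mm over the bench, lies the lever's pivot.
- gate (a point): centre of the gate plate's upper face, 92 mm above the bench (plate 4 mm thick). The gate is a double H: a neutral channel along the shifter's y through x = 0, crossed by three slots along x at y = +23, 0, -23 mm, each from x = -28 to +28 mm. All are 13 mm wide; the lever's 10 mm stem strikes their edges. Plate fingers between the slots have round noses towards the channel.
- knob (a point): centre of the lever's black pear-shaped knob, 37 mm across here, reaching 32 mm below and 22 mm above along the lever. 140 mm from the pivot: in shifter axes, its offset from the pivot is 140 mm x (sin(shift), sin(select) cos(shift), cos(select) cos(shift)), so 165 mm above the bench upright, about 150 mm in a corner. It cannot be lifted out.
- select (a joint): sideways lean of the lever, rad, + to the shifter's +y. Near 0 in the middle slot (where it starts), about +0.34 / -0.34 in the left / right slot; the gate stops it at about 0.36. Held by friction only (about 2.5 N at the knob): it stays where it is left.
- shift (a joint): lean of the lever along the slots, rad, + to the shifter's +x. Near 0 in the neutral channel (sideways moves are free within about 0.02 of 0); about +0.325 / -0.325 fully home at the end of a corner slot. Starts anywhere along the middle slot. Held by friction only, as select.
- yellow (a point): underside centre of the yellow marker disc, 18 mm across, 2 mm high, fixed on the gate plate near one of its corners, at x, y = +-45, +-43 mm of the shifter, 92 mm above the bench. It marks the slot end in that corner (same signs of x and y). The four colours change places from run to run.
- red (a point): underside centre of the red marker disc, 18 mm across, 2 mm high, fixed on the gate plate near one of its corners, at x, y = +-45, +-43 mm of the shifter, 92 mm above the bench. It marks the slot end in that corner (same signs of x and y). The four colours change places from run to run.
- blue (a point): underside centre of the blue marker disc, 18 mm across, 2 mm high, fixed on the gate plate near one of its corners, at x, y = +-45, +-43 mm of the shifter, 92 mm above the bench. It marks the slot end in that corner (same signs of x and y). The four colours change places from run to run.
- green (a point): underside centre of the green marker disc, 18 mm across, 2 mm high, fixed on the gate plate near one of its corners, at x, y = +-45, +-43 mm of the shifter, 92 mm above the bench. It marks the slot end in that corner (same signs of x and y). The four colours change places from run to run.
- aa_cell: bystander, loose on the bench: AA dry cell, blue and gold, 15 mm thick, 51 mm long; origin at its underside, z up. To be left alone.
- pen_1: bystander, loose on the bench: white and red marker pen, 17 mm thick, 135 mm long; origin at its underside, z up. To be left alone.
- tip_tin: bystander, loose on the bench: round open tin with brass wool, 60 mm across, 28 mm high; origin at its underside, z up. To be left alone.
- solder_spool: bystander, loose on the bench: small blue-flanged solder spool, 45 mm across, 26 mm high; origin at its underside, z up. To be left alone.
- tape_1: bystander, loose on the bench: roll of masking tape, 99 mm across, 25 mm high; origin at its underside, z up. To be left alone.
- driver_gold: bystander, loose on the bench: gold precision screwdriver, 20 mm thick, 104 mm long; origin at its underside, z up. To be left alone.
Not all that is in view belongs to the job. Of the things that look like the shifter, the larger one is meant.

How it is judged:
By the outcome, as a careful person would: the job done as asked, in the order asked, and still so for the second after the job is handed in, with the robot touching nothing.
It also fails if it takes over 51 s, if anything falls off the work surface, if the arm or the gripper's body presses on something with over 40 N, if the wrist force passes 120 N, or if a joint passes its speed limit or range.

## Working session

There is one attempt and no reset: what is moved stays moved. The work goes in short steps, Python scripts to look and compute and a shell command to move; the robot and the scene stay as the last step left them, time stands still between calls to the robot, and variables do not carry over. Pictures are saved under pics/ and viewed, at most 10 in all, crops included, and the job is handed in when it is done.

```bash
mkdir -p pics; python3 - <<'E'
from workcell import bot
import cv2,numpy as np
o=bot.get_obs();print({k:np.round(v,3).tolist() for k,v in o.items()})
for n in("scene","side","wrist"):
    c=bot.camera(n);np.savez(f"pics/{n}0.npz",**c);cv2.imwrite(f"pics/{n}0.png",c["pixels"][:,:,::-1])
    print(n,{k:np.round(v,4).tolist() for k,v in c.items() if k!="pixels"})
a=[cv2.imread(f"pics/{n}0.png") for n in("scene","side")]
E
```

```text
{'clock': 0.0, 'joint_pos': [1.149, 0.241, 0.004, 1.335, -0.0, 1.571], 'joint_vel': [0.001, 0.0, 0.001, -0.001, -0.0, 0.002], 'tau': [-0.0, -37.231, 25.241, 0.017, -0.0, -0.0], 'eef_pos': [0.204, 0.456, 0.255], 'tool_rot': [0.209, 0.978, -0.001, -0.0], 'ft_force': [0.54, -0.499, 0.603], 'ft_torque': [-0.028, -0.009, 0.011], 'grasp_force': 0.0, 'grip_width': 0.085}
scene {'mtx': [[483.1555, 0.0, 254.9206], [0.0, 483.1555, 192.4162], [0.0, 0.0, 1.0]], 'cam_to_world': [[0.6429, 0.4328, -0.6319, -0.2605], [-0.7655, 0.3363, -0.5485, -0.7055], [-0.0249, 0.8364, 0.5475, 0.7968], [0.0, 0.0, 0.0, 1.0]]}
side {'mtx': [[428.8558, 0.0, 248.6165], [0.0, 428.8558, 192.2598], [0.0, 0.0, 1.0]], 'cam_to_world': [[-0.9917, 0.0604, -0.1138, 0.3767], [-0.1289, -0.461, 0.878, 1.1594], [0.0006, 0.8853, 0.465, 0.7662], [0.0, 0.0, 0.0, 1.0]]}
wrist {'mtx': [[297.3186, 0.0, 255.4382], [0.0, 297.3186, 190.4689], [0.0, 0.0, 1.0]], 'hand_eye': [[0.0005, 0.9478, 0.3188, 0.0819], [1.0, 0.0001, -0.0017, -0.0003], [-0.0017, 0.3188, -0.9478, -0.1181], [0.0, 0.0, 0.0, 1.0]]}
```

View pics/scene0.png

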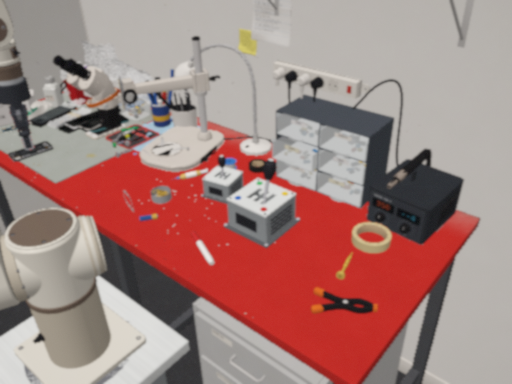

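View pics/side0.png

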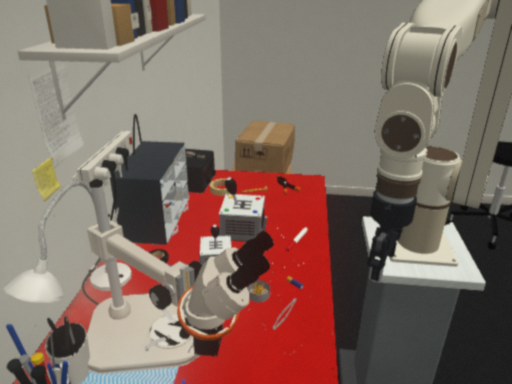

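Scene view: two shifter look-alikes, at about (222,182), which is smaller, and (262,208), which is larger. In the side view they are at (214,246) and (243,215). I choose the larger one and check it in a close crop.

```bash
python3 - <<'E'
import cv2,numpy as np
s=cv2.imread("pics/scene0.png")[145:245,215:310];d=cv2.imread("pics/side0.png")[165:265,195:290]
f=lambda a:cv2.resize(a,None,fx=4.2,fy=5.5 if 0 else 4.2,interpolation=cv2.INTER_CUBIC)
cv2.imwrite("pics/crop0.png",np.hstack([f(s),f(d)]))
E
```

```text
(no output)
```

View pics/crop0.png

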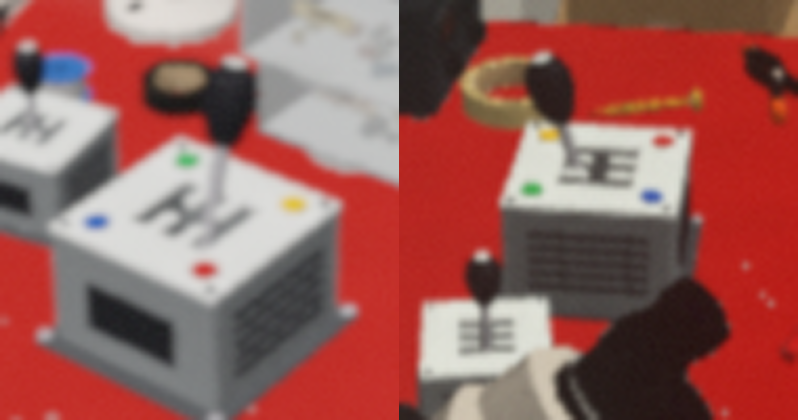

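Crop: this is the larger box with all four discs. In scene pixels: green (259,183), blue (238,198), red (264,209), yellow (285,194). The knob leans towards the far end. Next I locate it.

```bash
cat > h.py <<'E'
import numpy as np,cv2
from scipy.optimize import least_squares
def ray(c,px):
    p=np.linalg.solve(c["mtx"],[px[0],px[1],1.]);d=c["cam_to_world"][:3,:3]@[p[0],-p[1],-p[2]]
    return c["cam_to_world"][:3,3],d/np.linalg.norm(d)
def onz(c,px,z):
    o,d=ray(c,px);return o+d*(z-o[2])/d[2]
def tri(rs):
    A=sum(np.eye(3)-np.outer(d,d) for o,d in rs);b=sum((np.eye(3)-np.outer(d,d))@o for o,d in rs);return np.linalg.solve(A,b)
E
python3 - <<'E'
from h import *
sc=dict(np.load("pics/scene0.npz"));sd=dict(np.load("pics/side0.npz"))
def blob(c,px,r=7):
    im=c["pixels"];h=cv2.cvtColor(im,cv2.COLOR_RGB2HSV)
    x,y=map(int,px);w=h[y-r:y+r+1,x-r:x+r+1,1].astype(float)
    m=(w>100).astype(np.uint8);n,l,s,ce=cv2.connectedComponentsWithStats(m)
    k=l[r,r] or 1+np.argmax(s[1:,4])
    return ce[k]+[x-r,y-r],s[k,4]
P=dict(green=((259.5,183),(226.4,210)),blue=((238,198),(255,211.7)),red=((263.8,209.3),(257.9,198.6)),yellow=((284.8,193.6),(230.7,196.9)))
W={}
for k,(a,b) in P.items():
    qa,qb=blob(sc,a),blob(sd,b);wa=onz(sc,qa[0],.094);wb=onz(sd,qb[0],.094)
    print(k,qa,qb,wa.round(4),wb.round(4));W[k]=(wa+wb)/2
M=np.array([W[k][:2] for k in W]);print("ctr",M.mean(0))
# near/far by sign: guess
L=dict(yellow=(45,-43),green=(45,43),blue=(-45,43),red=(-45,-43))
A=np.array([L[k] for k in W])/1000;B=M-M.mean(0)
print("yaw",np.arctan2((A[:,0]*B[:,1]-A[:,1]*B[:,0]).sum(),(A*B).sum()), "scale",np.linalg.norm(B)/np.linalg.norm(A))
yaw=np.arctan2((A[:,0]*B[:,1]-A[:,1]*B[:,0]).sum(),(A*B).sum());R=np.array([[np.cos(yaw),-np.sin(yaw)],[np.sin(yaw),np.cos(yaw)]])
print((B@R).round(4))
# knob: crop px
for name,ka,kb in(("knob",(229/4.2+215,102/4.2+145),((551-399)/4.2+195,90/4.2+165)),("top",(234/4.2+215,66/4.2+145),((542-399)/4.2+195,60/4.2+165))):
    p=tri([ray(sc,ka),ray(sd,kb)]);print(name,p,(p[:2]-M.mean(0))@R)
E
```

```text
green (array([259., 183.]), np.int32(3)) (array([226.2, 209.6]), np.int32(5)) [0.5936 0.02   0.094 ] [0.5958 0.015  0.094 ]
blue (array([237.5       , 197.33333333]), np.int32(6)) (array([254.8, 211.4]), np.int32(5)) [0.5047 0.0196 0.094 ] [0.5057 0.0145 0.094 ]
red (array([263.5, 208.8]), np.int32(10)) (array([257.42857143, 198.14285714]), np.int32(7)) [ 0.5062 -0.0671  0.094 ] [ 0.5072 -0.0724  0.094 ]
yellow (array([284.5, 193.2]), np.int32(10)) (array([230.5, 196.5]), np.int32(8)) [ 0.5958 -0.0656  0.094 ] [ 0.5968 -0.0722  0.094 ]
ctr [ 0.55071512 -0.02602061]
yaw 0.01257372021310159 scale 1.0007772389264726
[[ 0.0445  0.043 ]
 [-0.045   0.0436]
 [-0.0446 -0.0432]
 [ 0.045  -0.0434]]
knob [ 0.58544293 -0.02372676  0.15676874] [0.03475391 0.00185702]
top [ 0.59125676 -0.02389675  0.18056437] [0.04056514 0.00161395]
```

```bash
python3 - <<'E'
from h import *
sc=dict(np.load("pics/scene0.npz"));sd=dict(np.load("pics/side0.npz"))
print("eyepiece",tri([ray(sc,(62,65)),ray(sd,(265,240))]))
for p in((278,180),(362,202),(330,192)):print("cab",onz(sc,p,0))
print("small knob",tri([ray(sc,(222,159)),ray(sd,(215,228))]))
E
python3 -m pendant '[-0.27,-0.3,-0.04,0,0,-0.138,0,-0.54,-0.6,-0.04,0,0,-0.138,0,-0.54,-0.6,-0.04,0,0,-0.138,0,-0.54,-0.6,-0.04,0,0,-0.138,0,-0.54,-0.6,-0.04,0,0,-0.138,0,-0.54,-0.6,-0.04,0,0,-0.138,0,-0.54,-0.6,-0.04,0,0,-0.138,0,-0.54,-0.6,-0.04,0,0,-0.138,0,-0.54,-0.6,-0.04,0,0,-0.138,0,-0.54,-0.6,-0.04,0,0,-0.138,0]'
```

```text
eyepiece [0.41693482 0.5815172  0.36805554]
cab [0.75784095 0.08131213 0.        ]
cab [ 0.81079491 -0.18487064  0.        ]
cab [ 0.79903243 -0.08350661  0.        ]
small knob [0.60030042 0.16269677 0.11815221]
clock: 0.98
eef_pos: [0.3281, 0.0696, 0.2765]
tool_rot: [-0.005, 1.0, -0.0, 0.0]
ft_force: [0.6, 1.2, 0.2]
grip_width: -0.0
grasp_force: 0.0
```

```bash
python3 -m pendant '[-0.07,-0.07,0,0,0,0,0,-0.14,-0.14,0,0,0,0,0,-0.18,-0.19,0,0,0,0,0,-0.18,-0.19,0,0,0,0,0,-0.18,-0.19,0,0,0,0,0,-0.18,-0.19,0,0,0,0,0,-0.18,-0.19,0,0,0,0,0,-0.18,-0.19,0,0,0,0,0,-0.18,-0.19,0,0,0,0,0,-0.18,-0.19,0,0,0,0,0]'
python3 - <<'E'
from workcell import bot
import cv2,numpy as np
o=bot.get_obs();c=bot.camera("wrist")
np.savez("pics/w1.npz",pos=o["eef_pos"],rot=o["tool_rot"],**c);cv2.imwrite("pics/w1.png",c["pixels"][:,:,::-1])
print(o["eef_pos"],o["tool_rot"])
E
```

```text
clock: 1.82
eef_pos: [0.4189, -0.0211, 0.2766]
tool_rot: [-0.007, 1.0, 0.0, 0.0]
ft_force: [0.4, -0.4, 0.5]
grip_width: -0.0001
grasp_force: 0.0
[ 0.41886474 -0.02106462  0.27661413] [-6.85465229e-03  9.99976470e-01  5.07579132e-06  2.69349903e-04]
```

View pics/w1.png

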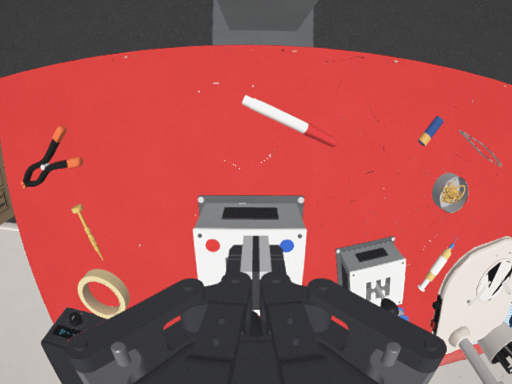

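The wrist view shows the red disc at (213,246) and blue at (288,246). The fingers hide the far discs. The bystanders are well clear.

```bash
cat >> h.py <<'E'
from scipy.spatial.transform import Rotation as Ro
def wray(w,px):
    K=w["mtx"];u=np.array([px[0]-K[0,2],px[1]-K[1,2]]);r=np.hypot(*u);t=r/K[0,0]
    d=np.array([*(u/r*np.sin(t)),np.cos(t)])*[1,-1,-1]
    T=np.eye(4);T[:3,:3]=Ro.from_quat(w["rot"]).as_matrix();T[:3,3]=w["pos"];T=T@w["hand_eye"]
    return T[:3,3],T[:3,:3]@d
def wonz(w,px,z):
    o,d=wray(w,px);return o+d*(z-o[2])/d[2]
def wblob(w,px,col,r=14):
    x,y=map(int,px);im=w["pixels"][y-r:y+r+1,x-r:x+r+1].astype(int)
    R,G,B=im[...,0],im[...,1],im[...,2]
    m={"red":(R-G>70)&(R-B>70),"blue":(B-R>60),"green":(G-R>50),"yellow":(R-B>80)&(G-B>60)}[col].astype(np.uint8)
    n,l,s,c=cv2.connectedComponentsWithStats(m);k=1+np.argmin(np.linalg.norm(c[1:]-r,axis=1));return c[k]+[x-r,y-r],s[k,4]
E
python3 - <<'E'
from h import *
w=dict(np.load("pics/w1.npz"));P=[]
for k,p in(("red",(213,246)),("blue",(288,246))):
    q=wblob(w,p,k);P.append(wonz(w,q[0],.094));print(k,q,P[-1])
d=P[1]-P[0];yaw=np.arctan2(-d[0],d[1]);m=(P[0]+P[1])/2
print("len",np.linalg.norm(d),"yaw",yaw,"origin",m[:2]+.045*np.array([np.cos(yaw),np.sin(yaw)]))
for p in((198,200),(301,200)):print("flange-corner",wonz(w,p,.0))
E
```

```text
red (array([212.31506849, 245.01369863]), np.int32(146)) [ 0.50578432 -0.06972726  0.094     ]
blue (array([286.51449275, 245.33333333]), np.int32(138)) [0.50484898 0.01627182 0.094     ]
len 0.08600417231514451 yaw 0.010875716171585986 origin [ 0.55031399 -0.02623832]
flange-corner [ 0.4856143  -0.10217096  0.        ]
flange-corner [0.48357181 0.04531747 0.        ]
```

```bash
python3 -m pendant '[-0.07,-0.014,0,0,0,0,0,-0.14,-0.014,0,0,0,0,0,-0.21,-0.014,0,0,0,0,0,-0.28,-0.014,0,0,0,0,0,-0.35,-0.014,0,0,0,0,0,-0.4,-0.014,0,0,0,0,0,-0.426,-0.014,0,0,0,0,0,-0.426,-0.014,0,0,0,0,0,-0.426,-0.014,0,0,0,0,0,-0.426,-0.014,0,0,0,0,0]'
python3 -m pendant '[0,0,0.03,0,0,0,0,0,0,0.06,0,0,0,0,0,0,0.09,0,0,0,0,0,0,0.12,0,0,0,0,0,0,0.15,0,0,0,0,0,0,0.18,0,0,0,0,0,0,0.2,0,0,0,0,0,0,0.213,0,0,0,0,0,0,0.213,0,0,0,0,0,0,0.213,0,0,0,0]'
```

```text
clock: 2.7
eef_pos: [0.6315, -0.0262, 0.2762]
tool_rot: [-0.006, 1.0, 0.0, -0.001]
ft_force: [0.4, -0.2, 0.2]
grip_width: 0.0
grasp_force: 0.0
clock: 3.53
eef_pos: [0.6322, -0.0265, 0.1704]
tool_rot: [-0.006, 1.0, -0.0, 0.0]
ft_force: [0.7, 0.7, 0.3]
grip_width: 0.0001
grasp_force: 0.0
```

```bash
python3 -m pendant '[0.01,0,0,0,0,0,0,0.02,0,0,0,0,0,0,0.03,0,0,0,0,0,0,0.04,0,0,0,0,0,0,0.05,0,0,0,0,0,0,0.06,0,0,0,0,0,0,0.07,0,0,0,0,0,0,0.08,0,0,0,0,0,0,0.09,0,0,0,0,0,0,0.094,0,0,0,0,0,0]'
python3 - <<'E'
from workcell import bot
import cv2,numpy as np
o=bot.get_obs();print(o["eef_pos"],o["ft_force"])
I=[]
for n,(x,y) in(("scene",(215,130)),("side",(195,150))):
    c=bot.camera(n);np.savez(f"pics/{n}1.npz",**c);I.append(cv2.resize(c["pixels"][y:y+110,x:x+95,::-1],None,fx=4.2,fy=4.2,interpolation=cv2.INTER_CUBIC))
cv2.imwrite("pics/crop1.png",np.hstack(I))
E
```

```text
clock: 4.37
eef_pos: [0.5844, -0.0271, 0.1697]
tool_rot: [-0.006, 1.0, -0.0, -0.0]
ft_force: [2.3, -0.3, 2.7]
grip_width: -0.0001
grasp_force: 1.4
[ 0.58437104 -0.0270695   0.16973521] [ 2.2573329  -0.27244245  2.66313428]
```

View pics/crop1.png

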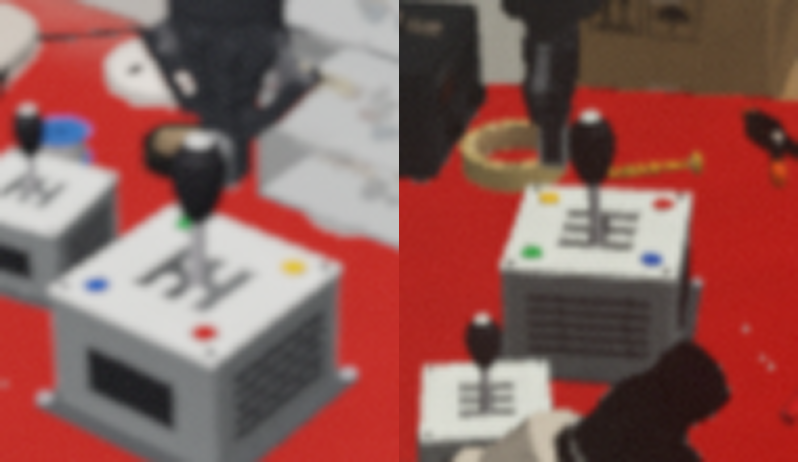

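The lever is now almost upright. White cap at scene (262.1,163.3), side (240.5,177.9). I'll quantify the remaining lean from these.

```bash
cat > lean.py <<'E'
from h import *
import sys
def lean(sc,sd,ca,cb,verb=1):
    o=np.array([.5505,-.0262]);y=.011;R=np.array([[np.cos(y),-np.sin(y)],[np.sin(y),np.cos(y)]])
    def cap(c,p,r=4):
        x,yy=map(round,p);g=cv2.cvtColor(c["pixels"],cv2.COLOR_RGB2GRAY)[yy-r:yy+r+1,x-r:x+r+1].astype(float)
        w=np.clip(g-110,0,None);Y,X=np.mgrid[-r:r+1,-r:r+1];return np.array([x+(w*X).sum()/w.sum(),yy+(w*Y).sum()/w.sum()])
    a,b=cap(sc,ca),cap(sd,cb)
    p=tri([ray(sc,a),ray(sd,b)]);l=(p[:2]-o)@R
    print("cap",a,b,p.round(4),"local",l.round(4),"shift",np.arctan2(l[0],p[2]-.025),"select",np.arctan2(l[1],p[2]-.025))
    # per view, on plane of expected height
    for n,c,q in(("sc",sc,a),("sd",sd,b)): print(n,((onz(c,q,.185)[:2]-o)@R).round(4))
E
python3 - <<'E'
from lean import *
L=lambda n:dict(np.load(f"pics/{n}.npz"))
lean(L("scene0"),L("side0"),(270.7,160.2),(229,179))
lean(L("scene1"),L("side1"),(262.1,163.3),(240.5,177.9))
E
```

```text
cap [271.98243626 158.2101983 ] [228.1663113  178.17270789] [ 0.5949 -0.0242  0.1852] local [0.0444 0.0015] shift 0.2704194895783284 select 0.00937900367495543
sc [0.0461 0.0022]
sd [0.0437 0.0025]
cap [261.58190844 162.72972973] [240.08477842 177.08092486] [ 0.556  -0.0228  0.1906] local [0.0055 0.0033] shift 0.033352055721788704 select 0.019954607051409144
sc [0.0116 0.009 ]
sd [ 0.0079 -0.0096]
```

```bash
python3 -m pendant '[0.003,0,0,0,0,0,0,0.006,0,0,0,0,0,0,0.009,0,0,0,0,0,0,0.009,0,0,0,0,0,0,0.009,0,0,0,0,0,0,0,0,0,0,0,0,0,-0.02,0,0,0,0,0,0,-0.04,0,0,0,0,0,0,-0.045,0,0,0,0,0,0,-0.045,0,0,0,0,0,0]'
python3 -m pendant '[0,0.025,0,0,0,0,0,0,0.05,0,0,0,0,0,0,0.075,0,0,0,0,0,0,0.1,0,0,0,0,0,0.03,0.1,0,0,0,0,0,0.06,0.1,0,0,0,0,0,0.09,0.1,0,0,0,0,0,0.108,0.1,0,0,0,0,0,0.108,0.1,0,0,0,0,0,0.108,0.1,0,0,0,0,0]'
python3 - <<'E'
from workcell import bot
import cv2,numpy as np
o=bot.get_obs();print(o["eef_pos"],o["ft_force"])
I=[]
for n,(x,y) in(("scene",(215,130)),("side",(195,150))):
    c=bot.camera(n);np.savez(f"pics/{n}2.npz",**c);I.append(cv2.resize(c["pixels"][y:y+110,x:x+95,::-1],None,fx=4.2,fy=4.2,interpolation=cv2.INTER_CUBIC))
cv2.imwrite("pics/crop2.png",np.hstack(I))
E
```

```text
clock: 5.3
eef_pos: [0.6075, -0.0268, 0.1687]
tool_rot: [-0.006, 1.0, -0.0, -0.001]
ft_force: [-0.8, 0.4, -0.1]
grip_width: 0.0
grasp_force: 0.0
clock: 6.13
eef_pos: [0.5532, 0.0237, 0.1703]
tool_rot: [-0.007, 1.0, 0.0, 0.0]
ft_force: [-0.1, 0.0, -0.4]
grip_width: 0.0
grasp_force: 0.0
[0.5532302  0.02366116 0.17032194] [-0.06578082  0.01189329 -0.37448127]
```

View pics/crop2.png

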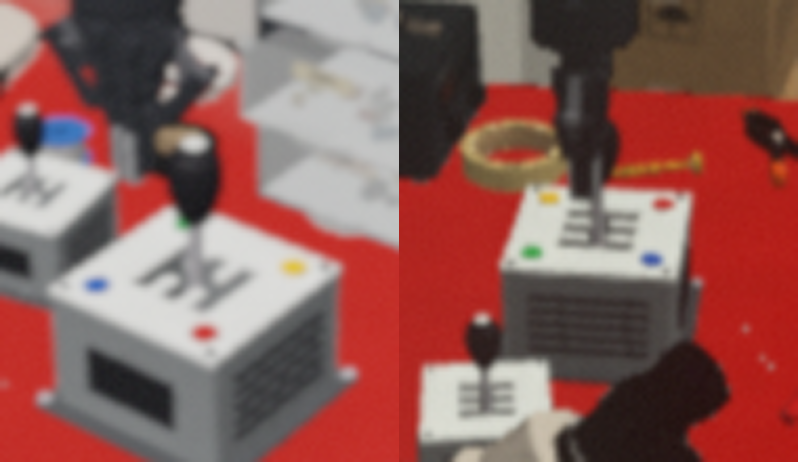

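```bash
python3 -m pendant '[0.004,-0.01,0.008,0,0,0,0,0.004,-0.02,0.008,0,0,0,0,0.004,-0.03,0.008,0,0,0,0,0.004,-0.038,0.008,0,0,0,0,0.004,-0.046,0.008,0,0,0,0,0.004,-0.054,0.008,0,0,0,0,0.004,-0.062,0.008,0,0,0,0,0.004,-0.07,0.008,0,0,0,0,0.004,-0.078,0.008,0,0,0,0,0.004,-0.08,0.008,0,0,0,0]'
python3 - <<'E'
from workcell import bot
import cv2,numpy as np
o=bot.get_obs();print(o["eef_pos"],o["ft_force"])
I=[]
for n,(x,y) in(("scene",(215,130)),("side",(195,150))):
    c=bot.camera(n);np.savez(f"pics/{n}3.npz",**c);I.append(cv2.resize(c["pixels"][y:y+110,x:x+95,::-1],None,fx=4.2,fy=4.2,interpolation=cv2.INTER_CUBIC))
cv2.imwrite("pics/crop3.png",np.hstack(I))
E
```

```text
clock: 7.07
eef_pos: [0.5518, -0.018, 0.1658]
tool_rot: [-0.006, 1.0, 0.0, 0.0]
ft_force: [0.0, 2.6, 0.2]
grip_width: 0.0005
grasp_force: 1.2
[ 0.55183909 -0.01801142  0.16583478] [0.02892589 2.59447597 0.17801178]
```

View pics/crop3.png

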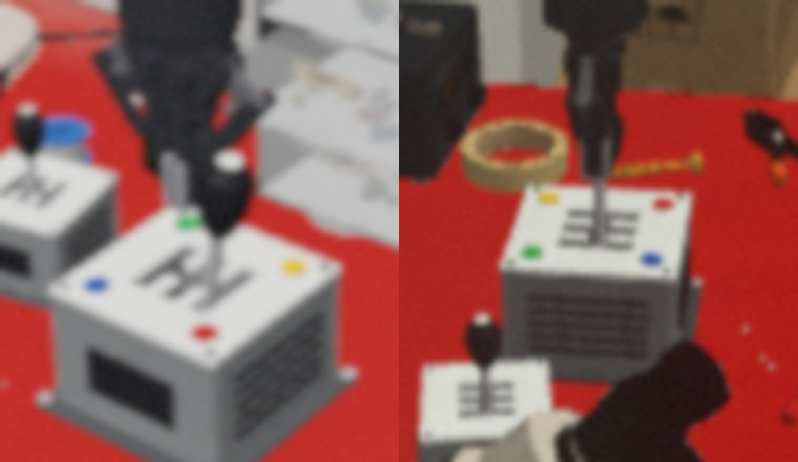

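The lever is leaning to the right along the channel, with only 2.6 N on the tool. Continuing.

```bash
python3 -m pendant '[0,-0.006,0,0,0,0,0,0,-0.012,0,0,0,0,0,0,-0.018,0,0,0,0,0,0,-0.024,0,0,0,0,0,0,-0.029,0,0,0,0,0,0,-0.033,0,0,0,0,0,0,-0.036,0,0,0,0,0,0,-0.039,0,0,0,0,0,0,-0.041,0,0,0,0,0,0,-0.041,0,0,0,0,0]'
```

```text
clock: 8.0
eef_pos: [0.5519, -0.0382, 0.1657]
tool_rot: [-0.006, 1.0, -0.0, -0.0]
ft_force: [0.5, 1.4, -1.8]
grip_width: 0.0002
grasp_force: 1.2
```

```bash
python3 -m pendant '[0,-0.001,0,0,0,0,0,0,-0.002,0,0,0,0,0,0,-0.003,0,0,0,0,0,0,-0.004,0,0,0,0,0,0,-0.004,0,0,0,0,0,0,-0.004,0,0,0,0,0,0,-0.004,0,0,0,0,0,0,-0.004,0,0,0,0,0,0,-0.004,0,0,0,0,0,0,-0.004,0,0,0,0,0]'
python3 - <<'E'
from workcell import bot
import cv2,numpy as np
o=bot.get_obs();print(o["eef_pos"],o["ft_force"])
I=[]
for n,(x,y) in(("scene",(215,130)),("side",(195,150))):
    c=bot.camera(n);np.savez(f"pics/{n}4.npz",**c);I.append(cv2.resize(c["pixels"][y:y+110,x:x+95,::-1],None,fx=4.2,fy=4.2,interpolation=cv2.INTER_CUBIC))
cv2.imwrite("pics/crop4.png",np.hstack(I))
E
```

```text
clock: 8.83
eef_pos: [0.552, -0.0399, 0.1658]
tool_rot: [-0.006, 1.0, -0.0, -0.0]
ft_force: [-1.8, 2.9, -1.3]
grip_width: 0.0002
grasp_force: 1.3
[ 0.55202647 -0.03994308  0.1658007 ] [-1.8182057   2.91981603 -1.33751125]
```

View pics/crop4.png

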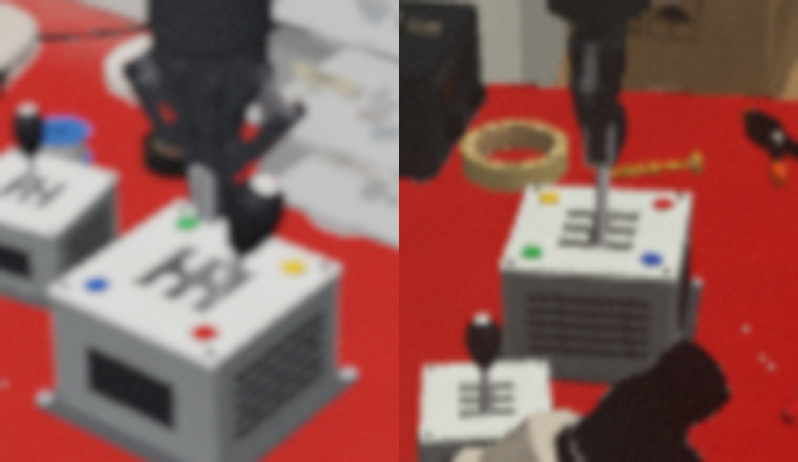

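```bash
python3 -m pendant '[0,-0.001,0,0,0,0,0,0,-0.001,0,0,0,0,0,0,-0.002,0,0,0,0,0,0,-0.002,0,0,0,0,0,0,-0.003,0,0,0,0,0,0,-0.003,0,0,0,0,0,0,-0.003,0,0,0,0,0,0,-0.003,0,0,0,0,0,0,-0.003,0,0,0,0,0,0,-0.003,0,0,0,0,0]'
```

```text
clock: 9.77
eef_pos: [0.5521, -0.0414, 0.1658]
tool_rot: [-0.006, 1.0, 0.0, 0.0]
ft_force: [0.1, 2.2, -1.6]
grip_width: 0.0
grasp_force: 1.4
```

```bash
python3 - <<'E'
from h import *
o=np.array([.5505,-.0262]);y=.011;R=np.array([[np.cos(y),-np.sin(y)],[np.sin(y),np.cos(y)]])
for f,z,ps in(("scene4",.1777,[(278.1,174)]),("scene3",.183,[(269.5,168)]),("scene2",.187,[(261.3,164.3)])):
    c=dict(np.load(f"pics/{f}.npz"))
    for p in ps:print(f,((onz(c,p,z)[:2]-o)@R).round(4))
c=dict(np.load("pics/scene4.npz"));print("discs",((onz(c,(284.5,193.2),.094)[:2]-o)@R))
E
python3 -m pendant '[0,-0.001,0,0,0,0,0,0,-0.001,0,0,0,0,0,0,-0.002,0,0,0,0,0,0,-0.002,0,0,0,0,0,0,-0.003,0,0,0,0,0,0,-0.003,0,0,0,0,0,0,-0.003,0,0,0,0,0,0,-0.003,0,0,0,0,0,0,-0.003,0,0,0,0,0,0,-0.003,0,0,0,0,0]'
```

```text
scene4 [ 0.0022 -0.0509]
scene3 [ 0.0054 -0.0214]
scene2 [0.0022 0.0023]
discs [ 0.04488375 -0.03991949]
clock: 10.6
eef_pos: [0.552, -0.0425, 0.1657]
tool_rot: [-0.006, 1.0, 0.0, -0.0]
ft_force: [-0.3, 5.0, -2.1]
grip_width: -0.0
grasp_force: 2.5
```

```bash
python3 -m pendant '[0,0.015,0,0,0,0,0,0,0.03,0,0,0,0,0,0,0.03,0,0,0,0,0,0.03,0.03,0,0,0,0,0,0.06,0.03,0,0,0,0,0,0.09,0.03,0,0,0,0,0,0.1,0.03,0,0,0,0,0,0.1,0,0,0,0,0,0,0.1,-0.035,0,0,0,0,0,0.1,-0.063,0,0,0,0,0]'
python3 -m pendant '[-0.005,0,0,0,0,0,0,-0.01,0,0,0,0,0,0,-0.017,0,0,0,0,0,0,-0.024,0,0,0,0,0,0,-0.031,0,0,0,0,0,0,-0.038,0,0,0,0,0,0,-0.045,0,0,0,0,0,0,-0.052,0,0,0,0,0,0,-0.056,0,0,0,0,0,0,-0.056,0,0,0,0,0,0]'
```

```text
clock: 11.43
eef_pos: [0.5032, -0.076, 0.1665]
tool_rot: [-0.006, 1.0, -0.001, 0.001]
ft_force: [0.0, -0.7, 0.3]
grip_width: 0.0004
grasp_force: 0.0
clock: 12.27
eef_pos: [0.5305, -0.0745, 0.1657]
tool_rot: [-0.006, 1.0, 0.0, -0.0]
ft_force: [-2.0, 0.0, 1.5]
grip_width: -0.0001
grasp_force: 1.0
```

```bash
python3 -m pendant '[-0.006,0,0.002,0,0,0,0,-0.012,0,0.004,0,0,0,0,-0.018,0,0.006,0,0,0,0,-0.024,0,0.008,0,0,0,0,-0.03,0,0.008,0,0,0,0,-0.036,0,0.008,0,0,0,0,-0.042,0,0.008,0,0,0,0,-0.048,0,0.008,0,0,0,0,-0.054,0,0.008,0,0,0,0,-0.054,0,0.008,0,0,0,0]'
python3 -m pendant '[-0.002,0,0,0,0,0,0,-0.004,0,0,0,0,0,0,-0.006,0,0,0,0,0,0,-0.008,0,0,0,0,0,0,-0.01,0,0,0,0,0,0,-0.012,0,0,0,0,0,0,-0.013,0,0,0,0,0,0,-0.014,0,0,0,0,0,0,-0.014,0,0,0,0,0,0,-0.014,0,0,0,0,0,0]'
```

```text
clock: 13.1
eef_pos: [0.5578, -0.0743, 0.1613]
tool_rot: [-0.006, 1.0, 0.0, -0.0]
ft_force: [-2.5, 1.0, -1.8]
grip_width: -0.0005
grasp_force: 1.2
clock: 13.93
eef_pos: [0.5644, -0.0743, 0.1618]
tool_rot: [-0.006, 1.0, -0.0, -0.0]
ft_force: [-3.6, 0.2, -2.2]
grip_width: 0.0002
grasp_force: 1.5
```

Now feel for the end stop in small steps.

```bash
python3 -m pendant '[-0.001,0,0,0,0,0,0,-0.001,0,0,0,0,0,0,-0.002,0,0,0,0,0,0,-0.002,0,0,0,0,0,0,-0.003,0,0,0,0,0,0,-0.003,0,0,0,0,0,0,-0.004,0,0,0,0,0,0,-0.004,0,0,0,0,0,0,-0.004,0,0,0,0,0,0,-0.004,0,0,0,0,0,0]'
```

```text
clock: 14.77
eef_pos: [0.5655, -0.0743, 0.1616]
tool_rot: [-0.006, 1.0, -0.0, -0.001]
ft_force: [-5.2, -0.4, -1.7]
grip_width: -0.0002
grasp_force: 3.0
```

```bash
python3 -m pendant '[-0.001,0,0,0,0,0,0,-0.001,0,0,0,0,0,0,-0.002,0,0,0,0,0,0,-0.002,0,0,0,0,0,0,-0.003,0,0,0,0,0,0,-0.003,0,0,0,0,0,0,-0.004,0,0,0,0,0,0,-0.004,0,0,0,0,0,0,-0.004,0,0,0,0,0,0,-0.004,0,0,0,0,0,0]'
```

```text
clock: 15.6
eef_pos: [0.5662, -0.0743, 0.1614]
tool_rot: [-0.006, 1.0, -0.0, -0.002]
ft_force: [-9.5, 0.5, 1.4]
grip_width: 0.0001
grasp_force: 4.6
```

The lever is against its stop: the force has risen to 9.5 N, at the expected position. Back off, lift away and check.

```bash
python3 -m pendant '[0.01,0,0,0,0,0,0,0.03,0,0,0,0,0,0,0.06,0,0,0,0,0,0,0.1,0,0,0,0,0,0,0.15,0,-0.03,0,0,0,0,0.2,0,-0.08,0,0,0,0,0.25,0,-0.14,0,0,0,0,0.3,0,-0.2,0,0,0,0,0.3,0,-0.24,0,0,0,0,0.3,0,-0.24,0,0,0,0]'
python3 - <<'E'
from workcell import bot
import cv2,numpy as np
I=[]
for n,(x,y) in(("scene",(215,130)),("side",(195,150))):
    c=bot.camera(n);np.savez(f"pics/{n}5.npz",**c);I.append(cv2.resize(c["pixels"][y:y+110,x:x+95,::-1],None,fx=4.2,fy=4.2,interpolation=cv2.INTER_CUBIC))
cv2.imwrite("pics/crop5.png",np.hstack(I));o=bot.get_obs();print(o["eef_pos"],o["ft_force"])
E
```

```text
clock: 16.43
eef_pos: [0.4217, -0.0767, 0.2884]
tool_rot: [-0.006, 1.0, -0.001, 0.008]
ft_force: [0.2, 0.9, -0.3]
grip_width: 0.0001
grasp_force: 0.0
[ 0.4206132  -0.07636616  0.2839656 ] [ 0.11415863 -0.36111455 -0.94142997]
```

View pics/crop5.png

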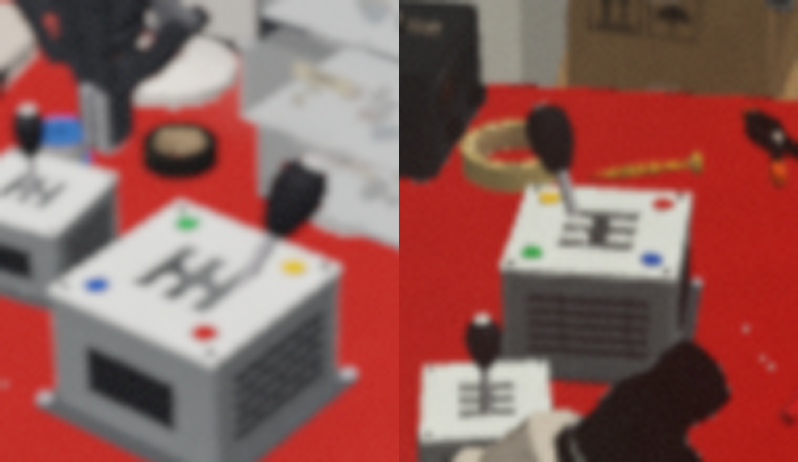

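The lever leans into the yellow disc's corner: knob at about scene (285,177), side (231,183). The force rise and pusher position put it at the end stop, and the robot is clear.

```bash
python3 -c "
from workcell import bot
print(bot.job_done())"
```

```text
the job is handed in; nothing more can be done
None
```

The lever is home in the slot marked by the yellow disc: the push force rose to 9.5 N at the expected end stop and the final pictures show it in that corner. It was pushed with closed fingertips only, the arm ended clear of everything after about 16.5 s of the 51 s, and the job is handed in, though it returned no verdict.

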